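# Latch the door of a culture incubation chamber

## Task

Close the incubation chamber with the draw latch on its roof: lift the claw over the steel keeper rod on top of the door so that it hooks behind the rod, then swing the lever over and down, away from the door, until it clicks under its spring catch and lies flat. Lean on the flat lever with a steady 14 to 20 N for a second to bed the door's gasket (more than 25 N at any moment bends the lever), let go, and leave the claw hooked, the door drawn shut and the dishes, bottles, beaker and pen as they stand.

Things in the scene. Friction and masses are not known exactly. Their poses are not given: they have to be found in the camera images.
- chamber: clear incubation chamber fixed on the bench, 240 x 240 mm, flat grey roof 100 mm above the bench; origin at the middle of its underside, z up, -x is the door end (towards the robot). The steel draw latch lies on the roof along y = 0 and moves in that upright plane; the roof is clear for 50 mm on either side of that line from the door to the catch
- lever_pivot (a point): axis of the lever, along y: 65 mm doorwards of the chamber's middle, 16 mm above the roof; its axes are the chamber's. It is held by two steel ears, 36 mm over their outsides, tops 22 mm above the roof
- latch_lever (a joint): lever angle q, rad: 0 flat away from the door (closed, hard stop), pi/2 upright, 2.1 leaning to the door (stop). Stays where left; starts at 0.35 to 0.6. With the claw hooked it is slack above about 1.6; below, it draws the door in (up to about 12 N at 55 mm from the pivot); past dead centre at 0.3 it drops onto the catch at about 0.09; 8 to 13 N down near the tip then snaps it to 0
- lever_tip (a point): middle of the lever's tip bar (6 mm thick, 30 mm wide), 68 mm from lever_pivot. The lever is a straight steel strap, 26 mm wide, 4 mm thick, solid from 24 mm off the pivot to the tip. The point's x axis points from pivot to tip, its z axis out of the face that is on top when the lever lies flat (the door side when upright)
- claw_hinge (a point): hinge of the claw on the lever, along y, 18 mm from lever_pivot, 12 degrees below the lever's line: at lever angle q it is at chamber x = 18 cos(q - 0.21), z = 18 sin(q - 0.21) mm from lever_pivot. Drawing the claw doorwards raises the lever, raising the lever carries the claw doorwards
- claw (a joint): angle of the claw on the lever, rad; it swings freely and falls by its weight (30 g). Its rise above level is claw minus latch_lever. At the start it lies unhooked on its rest with its lip inwards of the keeper rod and below the rod's top: it must be lifted at least 15 mm to pass over the rod
- claw_pin (a point): middle of the claw's cross pin: round bar 8 mm thick, 30 mm long along y, ends free, to be pinched over its two ends. In the claw it is 56 mm doorwards of claw_hinge and 10 mm above the middle of the strap (14 mm wide, 4 mm thick). About 24 mm above the roof at the start. With the claw hooked it is 13 (slack) to 19 mm (lip biting) inwards of the keeper rod and about 19 mm above it
- claw_lip (a point): middle of the lower inner edge of the claw's lip, the downturned end of the strap (14 mm wide, 3 mm thick, leaning 15 degrees inwards), 82 mm doorwards of claw_hinge and 12.5 mm below the strap's middle. Hooked, it is on the rod's outer side (keeper x below 0) and about 8 mm below the rod's middle, the strap resting on the rod
- keeper (a point): middle of the keeper, a round steel rod 5 mm thick along y on top of the door, 10 mm above the roof, between two posts 34 mm over their outsides that rise 3 mm above the rod's middle; axes are the door's (-x outwards). 62 mm doorwards of lever_pivot when shut, 72 mm at the start
- door (a joint): door angle, rad, about its foot 10 mm above the bench, 0 = shut; the keeper is 100 mm above that hinge. A springy gasket holds it ajar at 0.10 (keeper 10 mm out) and pushes back with about 6.5 N per mm at the keeper. The latch alone is to draw it shut
- claw_rest (a point): middle of the top of the rubber rest under the claw: 9 x 14 mm, 10.5 mm above the roof, 42 mm doorwards of lever_pivot
- catch_nose (a point): middle of the catch's nose, a round steel bar 6 mm thick and 26 mm long along y, 72 mm from lever_pivot on the side away from the door and 18.5 mm above the roof. The lever's tip bar has to be pressed past it and then sits under it; it springs back by itself and needs no touching
- roof_dish: clear plastic petri dish, 90 mm across, 15 mm high, lying on the chamber's roof behind the latch to its left; origin at the middle of its underside
- dropper: amber glass jar with a white cap, 34 mm across, 60 mm high, on the chamber's roof behind the latch to its right; origin at the middle of its underside
- dish_stack: four stacked clear petri dishes (one piece), 90 mm across, 60 mm high, on the bench beside the chamber, left or right; origin at the middle of its underside
- wash_bottle: white plastic bottle, 60 mm across, 170 mm high, on the bench beside the chamber, left or right; origin at the middle of its underside
- reagent_jar: clear glass jar with a blue cap, 70 mm across, 130 mm high, on the bench beside the chamber, left or right; origin at the middle of its underside
- beaker: glass beaker, 70 mm across, 90 mm high, on the bench beside the chamber, left or right; origin at the middle of its underside
- marker: blue marker pen, 130 mm long, 12 mm thick, lying on the chamber's roof along its right edge; origin at mid-length on its underside

How it is judged:
By the outcome, as a careful person would: the job done as asked, in the order asked, and still so for the second after the job is handed in, with the robot touching nothing.
It also fails if it takes over 56 s, if anything falls off the work surface, if the arm or the gripper's body presses on something with over 40 N, if the wrist force passes 120 N, or if a joint passes its speed limit or range.

## Robot

A 7-joint arm with a two-finger parallel gripper is mounted at the origin on the work surface. World frame = base frame: x ahead of the robot, y to its left, z up, the work surface at z = 0. Lengths are in m, angles in degrees, forces in N, time in s.
With the tool pointing down it reaches from about 0.35 to 0.775 m from the base axis. Payload 3.1 kg.
Tool frame: the origin (TCP) lies on the centre line of the jaws, within the pads' length; the fingertips stand 17 mm ahead of it and the grasp point (between the pads) lies 2 mm behind it (robot.tip_reach is the distance from the TCP to the fingertips, in m); z points along the fingers, y is the line along which they close (so a half turn about z gives the same grasp; the last joint's range is limited). The gripper opens to 85 mm and grips with 20 to 120 N. Pads are 22 mm wide; open, the fingers measure 114 mm over their backs; the gripper's body (76 mm by 85 mm) begins 54 mm behind the grasp point. The pads swing forward as they close: fully open they stand 13 mm farther back than shut.
Start: joints at [-74.066, 17.813, 0.802, 86.603, -0.252, 75.585, -1.558], TCP at [0.173, 0.522, 0.248] pointing down, gripper open.
Joint ranges: [-154.91, 154.91], [-16.99, 109.72], [-72.82, 74.43], [7.12, 147.25], [-82.49, 262.49], [11.32, 116.49], [-174.64, 174.64]. Speed limits (degrees/s): [159.86, 159.86, 180, 180, 180, 180, 180].

## Interface

Orientations are given as [roll, pitch, yaw] about the fixed x, y, z axes, in that order (R = Rz(yaw) Ry(pitch) Rx(roll)).
In Python, from station import robot, fingers, vision, workorder, recognise gives the robot as it stands. Calls block until the motion is done:
- robot.move_to(position, orientation): joint-space move of the TCP to a pose.
- robot.line_to(position, orientation=None, velocity=0.15, f_stop=None): straight line of the TCP; orientation=None keeps the orientation; velocity is the mean speed in m/s. With f_stop (N) it stops when the force on the tool has changed by that much, and returns True; else False.
- robot.move_j(angles): joint-space move.
- fingers.gripper_to(opening, force=None): opening from 0.0 (shut) to 1.0 (fully open); force is the grip in N (None keeps the last); returns when the fingers have stopped.
- robot.pause(seconds).
- robot.inverse_kinematics(position, orientation): joint angles nearest the present ones, or None.
- vision.grab_frame(name): name is "scene" or "top" or "wrist"; returns the picture (420x560x3 uint8, red, green, blue); there is no depth.
- vision.calibration(name): a dict with "mtx" (3x3 intrinsics, pixels), "k1" (the pictures are not rectified: a ray, as slopes to the right and down, at radius r is drawn at 1 + k1 r^2 times it, then the intrinsics apply), "extrinsics" (4x4, takes a point from world to camera coordinates); the wrist camera has in their place "T_tool_cam" (4x4, takes a point from camera to tool coordinates, whose origin is the TCP and whose axes are the flange's). Camera axes: x right, y up, looking along -z (the intrinsics and any distortion apply to the point x, -y, -z); pixel columns grow to the right and rows downward; lengths in m; the calibration is good to about 2 mm. A picture is of the moment at which its call begins: read the wrist's pose just before it. calibration takes no time and is no camera call.
A pose or a line that the arm cannot do raises robot.PlanningError and nothing moves.
- workorder.close_job(): hands the job in; it is judged then, once.
Trained networks look in the newest picture that a camera, given by its name, has taken for a name from the list of things; names that differ only in an ending like _2 or _b are one class to them, and where a whole thing is asked for, a point or a joint stands for the part that bears it (a point fixed in the world has none). Each returns a list of dicts, best first, with "p" (0 to 1); they miss things now and then, are a little off and sometimes report something else, mostly with a low value. They report only what shows in the picture. A call takes as long as a camera call.
- recognise(label, camera): "rect" ([centre column, centre row, width, height] in pixels, round what is visible of it).
Readings, each from a call of its own:
- robot.current_time_s(): time.
- robot.current_joint_positions(): joint angles.
- robot.current_dq(): joint speeds.
- robot.current_joint_torque(): joint torques, N m.
- robot.current_tool_pos(): TCP position.
- robot.current_eef_rot(): TCP orientation.
- robot.current_contact_force(): force on the tool from outside, world axes, zero at the start.
- robot.current_torque(): the same for the moment, N m.
- robot.current_finger_gap(): opening from 0.0 (shut) to 1.0 (fully open).
- robot.current_gripper_force(): force on a finger pad.
Only numpy, scipy, OpenCV 4.12 (cv2) and the standard library are available. Lean on these libraries where they do the work, as an engineer would, in place of code of your own. Each camera call takes 0.05 s, during which the arm holds its last target. There are 200 camera calls.

## Working session

There is one attempt and no reset: what is moved stays moved. The work goes in short steps, each a Python script; the robot and the scene stay as the last script left them, time stands still between calls to the robot, and variables do not carry over. Pictures are saved under pics/ and viewed, at most 10 in all, crops included, and the job is handed in when it is done.

```bash
ls; mkdir -p pics; python3 - <<'E'
from station import robot, fingers, vision, recognise
import cv2,numpy as np
ims=[]
for c in ["scene","top"]:
    im=vision.grab_frame(c); cv2.imwrite(f"pics/{c}0.png",im[:,:,::-1])
    k=vision.calibration(c); print(c,np.round(k["mtx"],1).tolist(),k["k1"],np.round(k["extrinsics"],3).tolist())
    for l in ["chamber","lever_tip","claw_pin","keeper","catch_nose","lever_pivot","claw_lip","claw_rest"]:
        r=recognise(l,c); print(l,[(np.round(d["rect"],1).tolist(),round(d["p"],2)) for d in r[:2]])
print(vision.calibration("wrist"), robot.current_time_s(), robot.current_eef_rot(), robot.tip_reach)
E
```

```text
pics
scene [[427.0, 0.0, 272.5], [0.0, 427.0, 204.2], [0.0, 0.0, 1.0]] -0.013508254279525992 [[-0.744, 0.668, 0.017, 0.394], [-0.428, -0.495, 0.756, 0.176], [0.514, 0.555, 0.654, -1.313], [0.0, 0.0, 0.0, 1.0]]
chamber [([250.3, 221.6, 146.3, 126.6], 0.93)]
lever_tip [([271.0, 182.0, 55.0, 21.6], 0.83)]
claw_pin [([282.6, 180.2, 35.2, 11.7], 0.64), ([245.1, 155.8, 31.4, 26.0], 0.23)]
keeper [([299.5, 199.1, 51.7, 79.9], 0.87)]
catch_nose [([298.4, 200.8, 52.5, 84.5], 0.66)]
lever_pivot [([252.3, 221.7, 150.4, 127.8], 0.73)]
claw_lip [([280.9, 182.9, 34.2, 9.6], 0.57)]
claw_rest []
top [[477.5, 0.0, 280.9], [0.0, 477.5, 210.7], [0.0, 0.0, 1.0]] 0.04576062859784294 [[-0.028, -1.0, 0.003, 0.055], [0.995, -0.028, 0.094, -0.564], [-0.094, 0.006, 0.996, -1.063], [0.0, 0.0, 0.0, 1.0]]
chamber [([311.0, 195.4, 136.0, 154.0], 0.8)]
lever_tip [([306.1, 225.1, 26.7, 64.4], 0.81), ([297.0, 258.4, 110.2, 32.5], 0.48)]
claw_pin [([302.1, 234.1, 13.7, 41.7], 0.68)]
keeper [([297.4, 257.1, 115.0, 36.3], 0.95), ([209.1, 222.6, 32.1, 34.7], 0.51)]
catch_nose [([231.9, 135.2, 39.1, 43.7], 0.43), ([313.2, 188.7, 9.3, 9.4], 0.38)]
lever_pivot [([311.9, 196.8, 134.1, 152.1], 0.65)]
claw_lip [([232.3, 135.6, 33.4, 44.8], 0.56), ([302.5, 235.4, 16.3, 43.5], 0.55)]
claw_rest [([311.4, 196.4, 136.3, 150.0], 0.84)]
{'mtx': array([[369.93803054,   0.        , 280.22674896],
       [  0.        , 369.93803054, 210.11978013],
       [  0.        ,   0.        ,   1.        ]]), 'k1': -0.03331342273447776, 'T_tool_cam': array([[ 9.66040364e-04,  9.64287272e-01,  2.64856800e-01,
         6.65567174e-02],
       [ 9.99998807e-01, -1.25083125e-03,  9.06608563e-04,
        -3.84101647e-04],
       [ 1.20552226e-03,  2.64855608e-01, -9.64287329e-01,
        -1.25320110e-01],
       [ 0.00000000e+00,  0.00000000e+00,  0.00000000e+00,
         1.00000000e+00]])} 0.9 [1.79995877e+02 6.00692967e-04 1.61685323e+02] 0.017
```

```bash
python3 - <<'E'
import cv2,numpy as np
a=cv2.imread("pics/top0.png")[90:310,190:430]; b=cv2.imread("pics/scene0.png")[110:310,150:390]
cv2.imwrite("pics/t1.png",cv2.resize(a,None,fx=2.7,fy=2.7,interpolation=cv2.INTER_CUBIC)); cv2.imwrite("pics/s1.png",cv2.resize(b,None,fx=3,fy=3,interpolation=cv2.INTER_CUBIC))
E
```

```text
(no output)
```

View pics/t1.png

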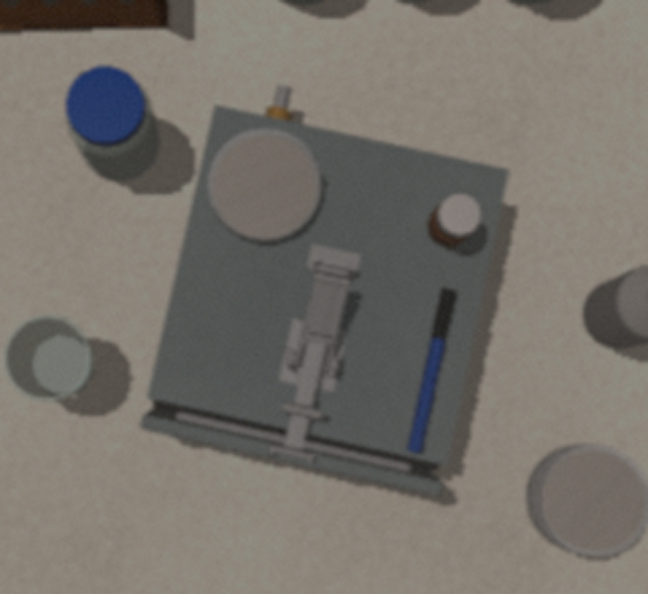

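View pics/s1.png

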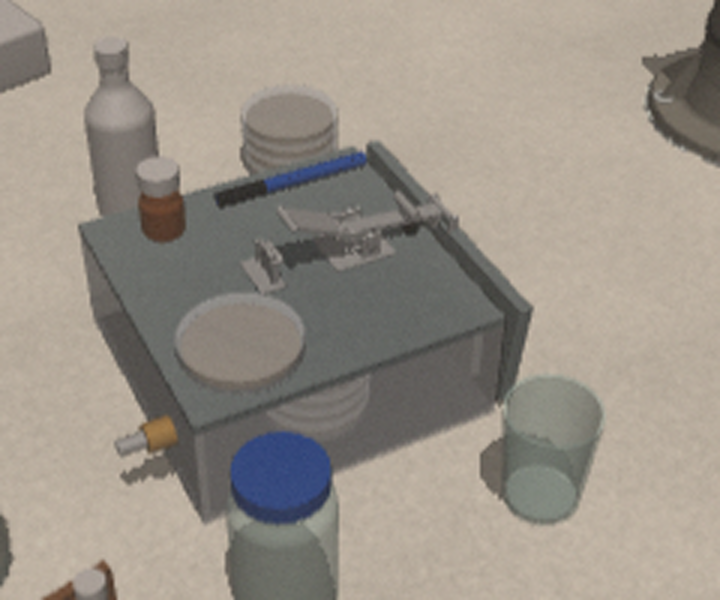

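The top view shows the chamber turned about -12°, the latch along its middle, with the claw pin near (303,412) and the lever tip near (330,265) in the crop. The scene crop shows the lever raised a bit and the claw lying on its rest. Next I fit the chamber pose from the roof corners, then take a closer wrist view.

```bash
cat > h.py <<'E'
import numpy as np, cv2
from scipy.optimize import least_squares
from scipy.spatial.transform import Rotation as Ro
from station import robot, fingers, vision, recognise
def Tc(name, pose=None):
    k=vision.calibration(name)
    if name!="wrist": return k, np.array(k["extrinsics"])
    p,r=pose; T=np.eye(4); T[:3,:3]=Ro.from_euler("xyz",r,degrees=True).as_matrix(); T[:3,3]=p
    return k, np.linalg.inv(T@k["T_tool_cam"])
def proj(name,P,pose=None):
    k,E=Tc(name,pose); P=np.atleast_2d(P); c=P@E[:3,:3].T+E[:3,3]
    s=np.c_[c[:,0],-c[:,1]]/-c[:,2:3]; s=s*(1+k["k1"]*(s**2).sum(1,keepdims=True))
    return s@np.diag(np.diag(k["mtx"])[:2])+np.array(k["mtx"])[:2,2]
def ch(p,L):  # chamber pose (x,y,yaw rad), local points -> world
    L=np.atleast_2d(L); c,s=np.cos(p[2]),np.sin(p[2])
    return np.c_[p[0]+c*L[:,0]-s*L[:,1],p[1]+s*L[:,0]+c*L[:,1],L[:,2]]
E
python3 - <<'E'
from h import *
t=np.array([[217,107],[507,170],[150,400]])/2.7+[190,90]; tl=np.array([[.12,.12,.1],[.12,-.12,.1],[-.12,.12,.1]])
s=np.array([[81,228],[198,422],[503,318]])/3+[150,110]; sl=np.array([[.12,-.12,.1],[.12,.12,.1],[-.12,.12,.1]])
f=lambda p: np.r_[(proj("top",ch(p,tl))-t).ravel(),(proj("scene",ch(p,sl))-s).ravel()]
r=least_squares(f,[.6,0,-.2]); p=r.x; print(p,np.degrees(p[2]),np.round(r.fun,1))
np.save("p0.npy",p)
for yaw in (0,180):
    for L in ([-.105,0,.135],[0,0,.3]):
        print(yaw,robot.inverse_kinematics(list(ch(p,L)[0]),[180,0,np.degrees(p[2])+yaw]))
pos=ch(p,[-.11,0,.25])[0]; 
try: robot.move_to(list(pos),[180,0,np.degrees(p[2])+180])
except Exception as e: print(e)
P=(robot.current_tool_pos(),robot.current_eef_rot()); im=vision.grab_frame("wrist"); cv2.imwrite("pics/w0.png",im[:,:,::-1]); print(P)
np.save("w0.npy",np.array(P))
for l in ["lever_tip","claw_pin","keeper","catch_nose"]: print(l,[(np.round(d["rect"],1).tolist(),round(d["p"],2)) for d in recognise(l,"wrist")[:2]])
L=np.array([[-.065,0,.116],[.007,0,.1185],[-.137,.017,.113],[-.137,-.017,.113],[-.1035,0,.124],[.12,.12,.1],[.12,-.12,.1]])
print(np.round(proj("wrist",ch(p,L),P)),robot.current_time_s())
E
```

```text
[ 0.59051386 -0.02747755 -0.24422045] -13.992801256978563 [-1.2 -0.4  0.6 -0.3 -0.9 -0.2 -0.7 -2.3 -0.7  0.7  1.1 -1.9]
0 [-41.37837402  21.69870085  50.44839413 106.8912533  -19.15621278
  60.3142955  -87.24144242]
0 [-31.84054911  27.55796823  51.98450419  75.41006356 -21.40725746
  86.99494729 -86.06061423]
180 [-33.08435176  19.01493964  38.99078661 106.64115281 -13.82071016
  59.11061565  87.54940973]
180 [-26.61603029  25.19988429  42.43257358  75.20838211 -16.74103829
  85.82323542  90.24257619]
(array([0.48388685, 0.00051541, 0.24987735]), array([ 1.79976821e+02, -1.53326910e-02,  1.66145366e+02]))
lever_tip [([282.2, 268.3, 39.4, 189.8], 0.77), ([283.0, 265.2, 318.6, 236.7], 0.48)]
claw_pin [([279.7, 230.6, 44.8, 112.9], 0.85), ([495.9, 413.1, 35.0, 12.2], 0.22)]
keeper [([280.4, 160.6, 313.9, 20.7], 0.9)]
catch_nose [([279.9, 265.2, 320.0, 235.8], 0.2)]
[[279. 262.]
 [279. 346.]
 [303. 167.]
 [255. 167.]
 [279. 216.]
 [406. 436.]
 [152. 435.]] 3.325
```

View pics/w0.png

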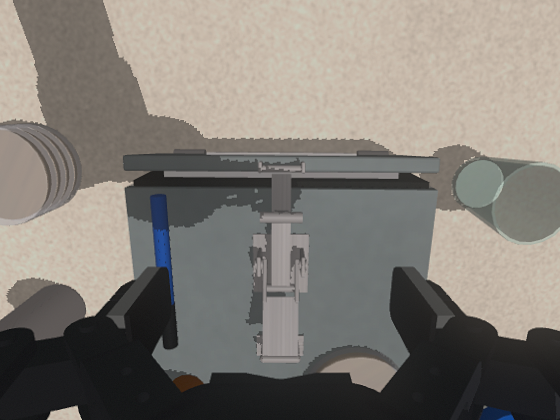

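The wrist view shows the keeper at about (281,167), the pin at (282,217) and the lever ending at (282,358), 2 px off my prediction. I'll zoom in for exact values.

```bash
python3 - <<'E'
import cv2
a=cv2.imread("pics/w0.png")[145:375,200:360]; cv2.imwrite("pics/w0c.png",cv2.resize(a,None,fx=2.6*1.0,fy=2.6,interpolation=cv2.INTER_CUBIC))
E
```

```text
(no output)
```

View pics/w0c.png

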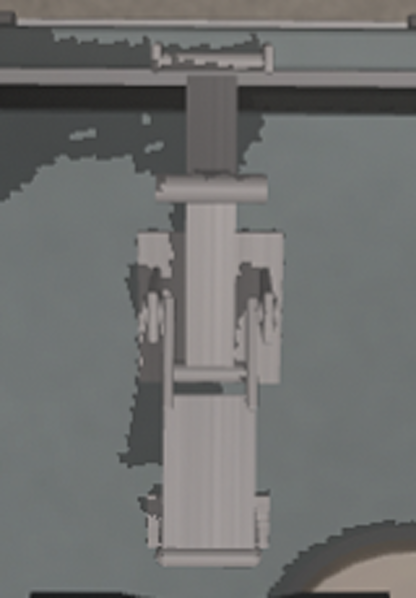

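```bash
cat >> h.py <<'E'
PV=np.array([-.065,0,.116])
def hinge(q): return np.array([.018*np.cos(q-.21),.018*np.sin(q-.21)])   # x,z rel pivot
def clawpt(q,th,d,h): # th: rise above level of the claw (lip up); d doorwards, h above strap
    return hinge(q)+[-d*np.cos(th)-h*np.sin(th)*-1, d*np.sin(th)+h*np.cos(th)]
def pin(q,th): return clawpt(q,th,.056,.010)
def lip(q,th): return clawpt(q,th,.082,-.0125)
def loc(xz,y=0): return np.array([PV[0]+xz[0],y,PV[2]+xz[1]])
E
python3 - <<'E'
from h import *
P=np.load("w0.npy"); p0=np.load("p0.npy")
def th0(q): # strap underside on rest: at x=-42mm, mid 12.5 mm above roof
    h=hinge(q); return np.arctan2(-.0035-h[1],h[0]+.042)
ob=np.array([[212,61],[212,188],[209,557]])/2.6+[200,145]
t=np.array([[217,107],[507,170],[150,400]])/2.7+[190,90]; tl=np.array([[.12,.12,.1],[.12,-.12,.1],[-.12,.12,.1]])
def f(v,full=0):
    p,q=v[:3],v[3]
    L=np.array([[-.137,0,.110],loc(pin(q,th0(q))),loc(.068*np.array([np.cos(q),np.sin(q)]))])
    a=(proj("wrist",ch(p,L),P)-ob).ravel(); b=(proj("top",ch(p,tl))-t).ravel()*.4
    return np.r_[a,b]
r=least_squares(f,[*p0,.45]); v=r.x; print(v,np.degrees(v[2]),np.round(r.fun,1))
q=v[3]; print("th0",th0(q),"pin",pin(q,th0(q))*1e3,"lip",lip(q,th0(q))*1e3)
np.save("v.npy",v)
for q in (1.6,1.75,1.9): # rest on rod
    for th in (-.1,-.2,-.3,-.35): print(q,th,np.round(pin(q,th)*1e3+[72,6],1),np.round(lip(q,th)*1e3+[72,6],1))
E
```

```text
[ 0.59271462 -0.02676948 -0.24771363  0.47998798] -14.192945477472913 [ 0.1  0.2 -0.2 -0.3 -0.1 -0.1 -0.5 -0.6  0.1 -0.4 -0.6 -0.6]
th0 -0.13896780606533282 pin [-39.49740783   6.94737935] lip [-62.13003366 -18.93725408]
1.6 -0.1 [18.5 28.1] [-5.1  3.1]
1.6 -0.2 [18.4 22.4] [-2.6 -4.8]
1.6 -0.3 [18.8 16.7] [  0.6 -12.5]
1.6 -0.35 [19.2 13.9] [  2.5 -16.2]
1.75 -0.1 [15.8 28.4] [-7.8  3.4]
1.75 -0.2 [15.7 22.7] [-5.3 -4.6]
1.75 -0.3 [16.1 17. ] [ -2.1 -12.2]
1.75 -0.35 [16.5 14.2] [ -0.2 -15.9]
1.9 -0.1 [13.1 28.2] [-10.5   3.2]
1.9 -0.2 [13.  22.5] [-8.  -4.7]
1.9 -0.3 [13.4 16.9] [ -4.8 -12.3]
1.9 -0.35 [13.8 14.1] [ -2.9 -16. ]
```

```bash
cat >> h.py <<'E'
try:
    V=np.load("v.npy"); ORI=[180,0,float(np.degrees(V[2])+180)]
except Exception: pass
def W(xz,dz=0,dx=0): return list(ch(V[:3],loc(np.array(xz)+[dx,dz]))[0])
def snap(n):
    P=np.array((robot.current_tool_pos(),robot.current_eef_rot())); im=vision.grab_frame("wrist"); cv2.imwrite(f"pics/{n}.png",im[:,:,::-1]); np.save(n+".npy",P)
E
python3 - <<'E'
from h import *
z=.006; q0=V[3]; a=pin(q0,-.139)
fingers.gripper_to(.62)
robot.move_to(W(a,.05),ORI)
print(robot.line_to(W(a,z+.001),velocity=.1,f_stop=6), robot.current_contact_force())
fingers.gripper_to(0.0,force=25)
print("gap",robot.current_finger_gap(),robot.current_gripper_force(),robot.current_contact_force(),robot.current_tool_pos()-W(a,z))
for th in (0,.12,.25):
    print(robot.line_to(W(pin(q0,th),z),velocity=.06,f_stop=15),np.round(robot.current_contact_force(),1))
print("gap",robot.current_finger_gap(),robot.current_gripper_force(),robot.current_time_s())
snap("w1")
E
```

```text
False [-0.73655387  0.39665227 -0.34426136]
gap 0.33275122828255577 24.53709125518799 [-0.10371548  0.37486445  4.24496217] [ 8.21316428e-04 -6.51507434e-06  1.96744948e-03]
False [ 2.4 -0.1 -2.5]
False [ 1.8  0.2 -1.9]
False [-0.6  1.4 -0.7]
gap 0.33540523974206804 24.80156511068344 5.8917
```

View pics/w1.png

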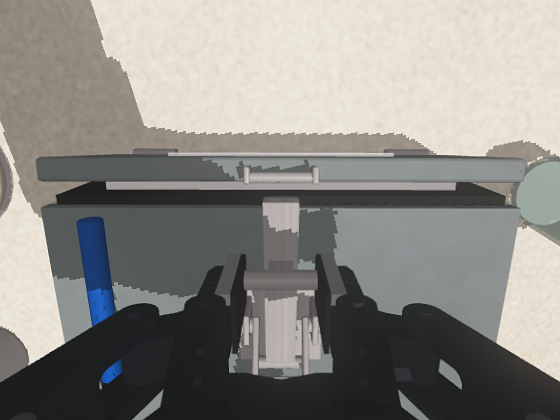

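The pads hold the pin at (281,280), and the claw is lifted with its lip still inwards of the rod at (281,177). Next I carry it over and lower it.

```bash
python3 - <<'E'
from h import *
z=.006; q0=V[3]; F=lambda: np.round(robot.current_contact_force(),1)
for q,th in [(.8,.26),(1.1,.22),(1.4,.16),(1.7,.1),(1.93,.05)]:
    print(q,robot.line_to(W(pin(q,th),z),velocity=.06,f_stop=15),F())
for th in (-.08,-.16,-.24):
    s=robot.line_to(W(pin(1.93,th),z),velocity=.05,f_stop=6); print(th,s,F())
    if s: break
print("gap",robot.current_finger_gap(),robot.current_time_s(),robot.current_tool_pos()-W(pin(1.93,th),z))
snap("w2")
E
```

```text
0.8 False [ 0.5  0.4 -2.6]
1.1 False [ 2.4  0.8 -2.9]
1.4 False [ 1.7  0.8 -0.9]
1.7 False [ 1.6  1.5 -0. ]
1.93 False [1.6 1.2 0.3]
-0.08 False [0.7 2.4 1.2]
-0.16 False [-1.5  2.   1.5]
-0.24 False [0.3 2.  1. ]
gap 0.33575436657326085 8.0 [ 1.98077437e-05  1.43893606e-04 -2.52004271e-04]
```

View pics/w2.png

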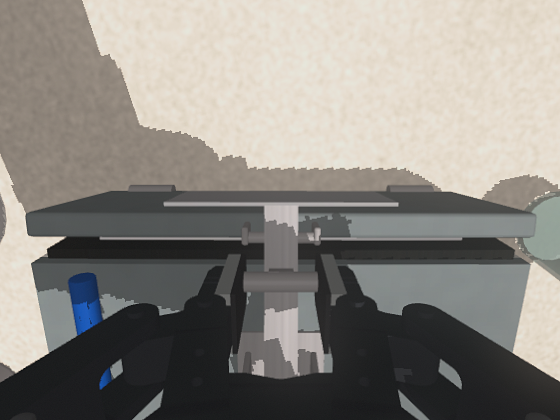

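The strap now passes over the rod and reaches the door's outer edge at (282,205), so the lip is outside. I release, lift clear and check.

```bash
python3 - <<'E'
from h import *
fingers.gripper_to(.62)
a=pin(1.93,-.24)
robot.line_to(W(a,.07),velocity=.12)
print(np.round(robot.current_contact_force(),1),robot.current_time_s())
fingers.gripper_to(0.0)
robot.line_to(W([a[0]-.02,.10]),velocity=.15)
snap("w3")
for l in ["claw_pin","lever_tip","keeper"]: print(l,[(np.round(d["rect"],1).tolist(),round(d["p"],2)) for d in recognise(l,"wrist")[:2]])
E
```

```text
[ 1.   0.4 -0.4] 9.0917
claw_pin [([279.1, 231.2, 49.9, 53.2], 0.9)]
lever_tip [([281.5, 230.8, 42.7, 55.1], 0.81)]
keeper [([282.1, 210.2, 344.5, 38.4], 0.6)]
```

View pics/w3.png

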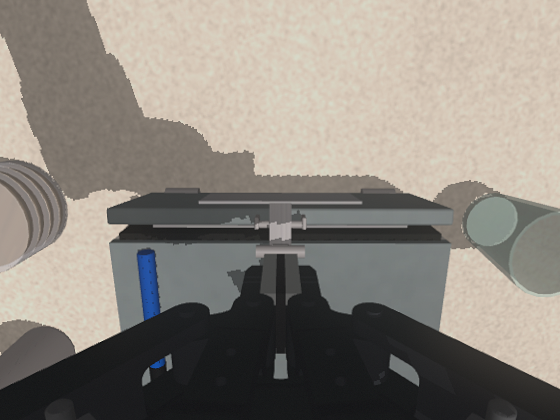

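The claw rests over the keeper rod, with the pin at (281,249). Now I swing the lever over with closed fingers.

```bash
python3 - <<'E'
from h import *
hw=.011; T=robot.tip_reach; F=lambda: np.round(Ro.from_euler("z",-V[2]).apply(robot.current_contact_force()),1)
robot.line_to(W([-.050,.052+T]),velocity=.12); print("start",F())
robot.line_to(W([-.002-hw,.052+T]),velocity=.06,f_stop=15); print("upright",F())
for q in np.arange(1.5,.19,-.1):
    r=.052+.006*(1.5-q)/1.3
    c=np.array([r*np.cos(q)-.002*np.sin(q), r*np.sin(q)+.002*np.cos(q)])
    s=robot.line_to(W(c+[-hw,T]),velocity=.06,f_stop=15); f=F(); print(round(q,2),s,f)
    if s or np.linalg.norm(f)>20: break
print(robot.current_time_s())
E
```

```text
start [ 0.4  0.1 -0. ]
upright [-0.8 -0.  -0.1]
1.5 False [-0.8 -0.2 -0.8]
1.4 False [-3.7 -0.1 -0.6]
1.3 False [-5.4 -0.4 -0.8]
1.2 False [-6.5 -0.9 -0.8]
1.1 False [-8.3 -1.1  0.1]
1.0 False [-7.4 -0.3  0.3]
0.9 False [-7.8 -1.1 -0.2]
0.8 False [-7.9  0.6  1.6]
0.7 False [-6.6 -0.5  1.4]
0.6 False [-3.8  0.8  1.6]
0.5 False [-2.3  0.3  1. ]
0.4 False [-0.2  0.1  1.1]
0.3 False [-0.8  0.2 -0.7]
0.2 False [ 0.6  0.4 -0.8]
14.9333
```

```bash
python3 - <<'E'
from h import *
hw=.011; T=robot.tip_reach; F=lambda: np.round(robot.current_contact_force(),1)
robot.line_to(W([.060-hw,.010+T]),velocity=.05); f0=F()
s=robot.line_to(W([.060-hw,.002+T-.003]),velocity=.007,f_stop=13.5)
print(f0,s,F(),"tip above pivot",robot.current_tool_pos()[2]-T-.116)
for i in range(5): robot.pause(.05); print(F(),robot.current_tool_pos()[2]-T-.116)
print(robot.current_time_s())
E
```

```text
[ 0.3 -0.4 -1. ] True [-0.6 -0.1  3.9] tip above pivot 0.0015336155401523
[-0.4  1.1  3.9] 0.0015414849544317655
[-1.3  0.9  3.7] 0.0015261419274279209
[-0.2 -0.3  4. ] 0.0015382624270234013
[0.2 0.6 4.2] 0.001529347448598145
[-0.2 -0.5  5.1] 0.0015173568459580233
16.7917
```

The lever is at its flat height, so it has snapped. Now the steady lean.

```bash
python3 - <<'E'
from h import *
F=lambda n=4: float(np.mean([robot.current_contact_force()[2] for _ in range(n)]))
p=np.array(robot.current_tool_pos()); z=p[2]; f=F(); log=[]; t0=None; k=None
for i in range(60):
    if f<15.5: z-=.0001 if f<13 else .00005
    elif f>18.5: z+=.00005
    if f<15.5 or f>18.5: robot.line_to([p[0],p[1],z],velocity=.01)
    fs=[]
    for _ in range(3): robot.pause(.03); fs.append(F(1))
    f=float(np.mean(fs)); log.append((round(robot.current_time_s(),2),round(f,1),round(max(fs),1),round((z-p[2])*1e3,2)))
    if max(fs)>22: z+=.0003; robot.line_to([p[0],p[1],z],velocity=.02); continue
    if 14.8<f<19.2:
        t0=t0 or robot.current_time_s()
        if robot.current_time_s()-t0>1.6: break
    else: t0=None
print(log)
E
```

```text
[(17.14, 5.0, 5.6, np.float64(-0.1)), (17.49, 5.1, 5.6, np.float64(-0.2)), (17.84, 6.2, 7.1, np.float64(-0.3)), (18.19, 6.6, 6.9, np.float64(-0.4)), (18.54, 6.9, 7.2, np.float64(-0.5)), (18.89, 7.3, 7.5, np.float64(-0.6)), (19.24, 7.5, 7.6, np.float64(-0.7)), (19.59, 8.1, 8.2, np.float64(-0.8)), (19.94, 8.5, 8.7, np.float64(-0.9)), (20.29, 9.3, 9.5, np.float64(-1.0)), (20.64, 8.8, 8.8, np.float64(-1.1)), (20.99, 10.0, 10.2, np.float64(-1.2)), (21.34, 9.9, 10.2, np.float64(-1.3)), (21.69, 10.7, 10.9, np.float64(-1.4)), (22.04, 11.0, 11.2, np.float64(-1.5)), (22.39, 11.2, 11.8, np.float64(-1.6)), (22.74, 13.0, 13.2, np.float64(-1.7)), (23.09, 12.3, 12.9, np.float64(-1.75)), (23.44, 12.7, 13.3, np.float64(-1.85)), (23.79, 13.1, 13.6, np.float64(-1.95)), (24.14, 13.8, 14.2, np.float64(-2.0)), (24.49, 13.5, 13.9, np.float64(-2.05)), (24.84, 13.5, 13.6, np.float64(-2.1)), (25.19, 13.7, 14.0, np.float64(-2.15)), (25.54, 15.0, 15.5, np.float64(-2.2)), (25.89, 14.4, 14.4, np.float64(-2.25)), (26.24, 14.8, 15.2, np.float64(-2.3)), (26.59, 15.2, 15.4, np.float64(-2.35)), (26.94, 14.7, 15.0, np.float64(-2.4)), (27.29, 15.4, 15.8, np.float64(-2.45)), (27.64, 15.4, 15.6, np.float64(-2.5)), (27.99, 16.0, 16.5, np.float64(-2.55)), (28.09, 15.7, 16.2, np.float64(-2.55)), (28.19, 15.8, 16.1, np.float64(-2.55)), (28.29, 15.8, 16.0, np.float64(-2.55)), (28.39, 15.8, 16.6, np.float64(-2.55)), (28.49, 15.8, 16.4, np.float64(-2.55)), (28.59, 15.6, 16.2, np.float64(-2.55)), (28.69, 16.1, 16.2, np.float64(-2.55)), (28.79, 15.6, 15.9, np.float64(-2.55)), (28.89, 15.9, 16.8, np.float64(-2.55))]
```

```bash
python3 - <<'E'
from h import *
p=np.array(robot.current_tool_pos()); print("tip z rel pivot",p[2]-.017-.116)
robot.line_to([p[0],p[1],p[2]-.0028],velocity=.005) if False else robot.pause(1.0)
print(robot.current_contact_force()[2])
robot.line_to([p[0],p[1],p[2]+.07],velocity=.06)
print(np.round(robot.current_contact_force(),1))
robot.move_to(W([-.045,.14]),ORI)
snap("w4"); print(robot.current_time_s())
k=np.load("w4.npy")
L=np.array([[-.127,0,.110],loc([.068,0]),[-.065-.062+.019,0,.129],[.007,0,.1185],[-.137,0,.110]])
print(np.round(proj("wrist",ch(V[:3],L),k),1))
im=cv2.imread("pics/w4.png"); cv2.imwrite("pics/w4c.png",cv2.resize(im[150:400,150:410],None,fx=2.3,fy=2.3,interpolation=cv2.INTER_CUBIC))
s=vision.grab_frame("scene"); cv2.imwrite("pics/s4.png",cv2.resize(s[110:310,150:390,::-1],None,fx=3,fy=3,interpolation=cv2.INTER_CUBIC))
E
```

```text
tip z rel pivot 0.0012545555147382426
16.043858404372635
[-0.3  0.3 -1.1]
31.8083
[[280.4 177.8]
 [280.1 334.9]
 [280.3 209.1]
 [280.1 340.9]
 [280.4 164.4]]
```

View pics/w4c.png

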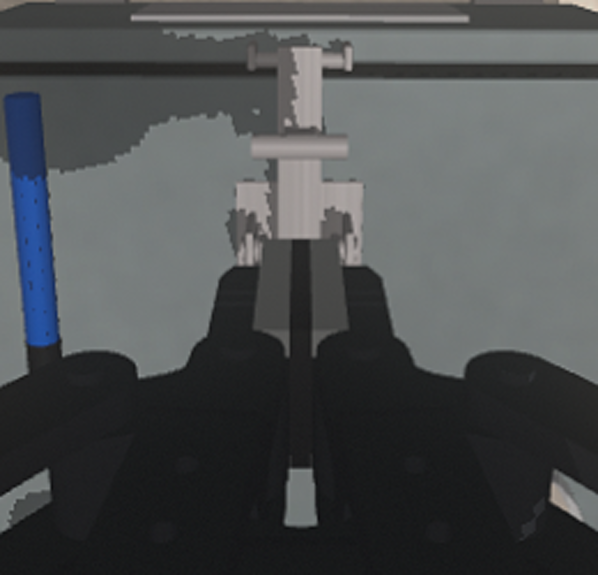

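View pics/s4.png

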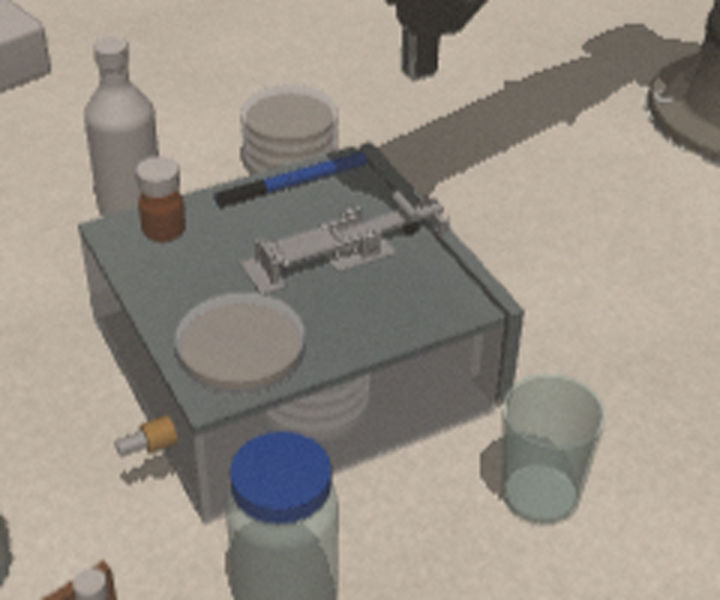

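The wrist crop shows the claw over the rod at (300,58) with the door drawn in. The scene crop shows the lever flat under the catch at (268,258), with the dishes, bottles, beaker and pen where they were.

```bash
python3 -c "
from station import workorder
print(workorder.close_job())"
```

```text
the job is handed in; nothing more can be done
None
```

I handed in the job at about 32 s with the claw hooked over the keeper rod, the door drawn in and the lever flat under its catch. I leaned on the lever at about 16 N for roughly 2 s, and the dishes, bottles, beaker and pen look undisturbed; no verdict came back.

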